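Nest a specimen carrier in its kinematic base and swing the clamp on

TASK

Put the specimen carrier back on its kinematic base: nose foot in the cone, the other two on the groove and the flat, worked gently down until all three ball feet sit fully home, and let go of it there. Only then swing the spring clamp all the way round onto the nose of the carrier. The seats are polished, so never ram or drop the feet into them, never touch the polished specimen, and leave the beaker and the dish where they are.

Things in the scene. Friction and masses are not known exactly. Their poses are not given: they have to be found in the camera images.
- carrier: Loose specimen carrier, about 0.43 kg: T-shaped aluminium plate on three 20 mm steel balls, a square steel block in its middle. Origin on the block's axis at the level of the balls' undersides (on the bench: z = 0); x along the T's tongue to its nose, y left, z up. In mm: plate z 26 to 34; crossbar x -48 to -16, y -50 to 50; tongue x -18 to 78, y -18 to 18, its top ramped down by 4.5 from x 61 to the nose
- carrier_grip (a point): place to grip the carrier: on the axis of its square block (36 x 36 mm, flat sides facing along the carrier's x and y, z 34 to 64 mm of the carrier's frame), 56 mm above the carrier's origin
- specimen: mounted specimen fixed in the block, a tan resin disc 30 mm wide, polished face up, 3 mm proud of the block (top 67 mm above the carrier's origin); origin at the centre of its underside. Not to be touched
- base: The kinematic base: fixed foot plate 156 x 150 x 10 mm, origin at the bench, x to the cone, y left. On it a cross slide (two micrometers), locked, carries the seat plate (top at z 30 mm). The seat plate is parallel to the base but left off centre by up to 8 mm along x and along y, unmeasured: the seats must be found by feel. Carrier home: axes parallel, carrier origin over the seat plate's origin, 38 mm above the bench
- foot_cone (a point): centre of the nose's ball foot, (62, 0, 10) mm of the carrier. Home: in the cone at (62, 0) mm of the seat plate, ball centre 48 mm above the bench. That seat is a round steel post 42 mm wide, rim 52 mm above the bench, with a 90 degree conical hole, mouth 36 mm wide. Dry steel: a foot off centre hangs on the slope by friction; press lightly (5 to 10 N) and move with the side push, 0.1 to 0.3 of it
- foot_groove (a point): centre of the ball foot under the left end of the carrier's crossbar, (-32, 36, 10) mm of the carrier. Home: in the V groove at (-32, 36) mm of the seat plate, ball centre 48 mm above the bench. That seat is a steel block 34 x 42 mm, top 52 mm above the bench; its groove is as wide and steep as the cone and points at the cone
- foot_flat (a point): centre of the ball foot under the right end of the carrier's crossbar, (-32, -36, 10) mm of the carrier. Home: on the flat at (-32, -36) mm of the seat plate, a plain steel disc 40 mm wide, top 38 mm above the bench, so ball centre at 48 mm
- clamp (a joint): angle (rad) of the swing clamp, counterclockwise from above, about an upright hinge at (42, -60) mm of the seat plate. 0, out: arm along +x; pi/2, end stop: arm along +y, its plunger on the tongue. Stays where left. At the arm's end, 60 mm from the hinge, a black upright knob 16 mm wide, 91 to 122 mm above the bench (arm below it). The sprung plunger under it rides up the nose ramp: 3 to 8 N
- beaker: bystander: small glass beaker, 55 mm wide, 72 mm high; origin at the centre of its underside
- dish: bystander: petri dish with nuts in it, 84 mm wide, 14 mm high; origin at the centre of its underside

How it is judged:
On the way, in this order (a step that is already met when the one before it is completed fails the run):
1. the carrier is home on all three seats and let go, the clamp still out (z of foot_cone in the frame of base between 0.0466 and 0.0496 m and z of foot_groove in the frame of base between 0.0466 and 0.0496 m and z of foot_flat in the frame of base between 0.0466 and 0.0496 m and horizontal distance between carrier and base below 0.016 m and angle between the x axis of carrier and the x axis of base, either way round below 0.1 rad and contact force between the fingers and carrier below 0.2 N and value of joint clamp below 0.6 rad), for 0.2 s.
2. the clamp is swung fully over the nose (value of joint clamp above 1.45 rad), for 0.2 s.
At the end, for the whole second after the job is handed in: the carrier stands on its base the right way round with the centre of each ball foot within 1.5 mm of its seated height, 48 mm above the bench, the clamp is within about 7 degrees of its closed stop, and the carrier is at rest (z of foot_cone in the frame of base between 0.0466 and 0.0496 m and z of foot_groove in the frame of base between 0.0466 and 0.0496 m and z of foot_flat in the frame of base between 0.0466 and 0.0496 m and horizontal distance between carrier and base below 0.016 m and angle between the x axis of carrier and the x axis of base, either way round below 0.1 rad and value of joint clamp above 1.45 rad and linear speed of carrier below 0.01 m/s); the robot touches nothing.
It fails at once if the carrier is rammed or dropped onto the base (over 30 N between them) (contact force between carrier and base above 30 N).
It fails at once if the polished specimen is touched (contact force between any of the fingers, the arm and specimen above 0.5 N).
It fails at once if the beaker or the dish is moved by over 2 cm (distance of any of beaker, dish from where it was at the start of the episode above 0.02 m).
It also fails if it takes over 67 s, if anything falls off the work surface, if the arm or the gripper's body presses on something with over 40 N, if the wrist force passes 120 N, or if a joint passes its speed limit or range.

ROBOT

A 6-joint arm with a two-finger parallel gripper is mounted at the origin on a cart in front of the work surface, level with it; the furniture and walls round the work are solid. World frame = base frame: x ahead of the robot, y to its left, z up, the work surface at z = 0. Lengths are in m, angles in rad, forces in N, time in s.
With the tool pointing down it reaches from about 0.3 to 0.85 m from the base axis. Payload 4.2 kg.
Tool frame: the origin (TCP) lies midway between the tips of the shut fingers; the grasp point (between the pads) lies 19 mm behind it (manip.tcp_to_grasp is the distance from the TCP to the grasp point, in m); z points along the fingers, y is the line along which they close (so a half turn about z gives the same grasp; the last joint's range is limited). The gripper opens to 91 mm and grips with 3 to 60 N. Pads are 32 mm wide; open, the fingers measure 118 mm over their backs; the gripper's body (76 mm by 178 mm) begins 60 mm behind the grasp point.
Start: joints at [-1.237, 0.32, 1.565, -0, 1.257, -0.02], TCP at [0.199, -0.539, 0.214] pointing down, gripper open.
Joint ranges: [-3.11, 3.11], [-0.84, 2.01], [0.21, 2.61], [-1.34, 4.49], [0.05, 2.63], [-2.56, 2.56]. Speed limits (rad/s): [2.57, 2.57, 3.14, 3.14, 3.14, 3.14].

INTERFACE

Orientations are given as a unit quaternion [w, x, y, z].
In Python, from bench import manip gives the robot as it stands.
- The arm moves only by the tool carry_out, never from a script. Its arguments are lists of equal length, an entry for each row: "slide": the shift along the tool's x, y, z scaled (see below), a list of three; "turn": the turn, a rotation vector about the tool's x, y, z scaled (see below), a list of three; "jaw": the opening, from 0 (shut) to 1 (fully open). A call has 1 to 12 rows; each row shifts and turns the commanded pose from where the row before left it, along the tool's axes as they then stand; what a row does not reach is not made up. The controller multiplies each number of a shift by 0.05 m and each number of a turn by pi/2 rad. A row lasts 1/8 s, in which the tool goes at most 62.5 mm and 10.7 degrees, less where a joint would pass 70% of its speed; a pose out of reach is approached as far as the arm can. A call with a number of a shift or a turn outside -1 to 1 is refused whole. A call with a gripper value outside its range is refused whole. The fingers move at their own pace and stop on an object; the grip force is fixed at half the most. Time passes only in rows, so rows that do not move let the fingers close. It gives the time, the measured TCP pose, the force, the opening and the grip force at its end, in the units of the state.
- manip.get_obs(): the state, without advancing time (a new reading comes with each control period).
- manip.grab_frame(name): name is "side" or "top" or "wrist"; returns (picture, depth): 420x560x3 uint8, blue, green, red; 420x560 float32, m along the optical axis (not along the pixel's ray), 0 where there is no reading.
- manip.camera_model(name): a dict with "vertical_fov" (degrees; the focal length in pixels is half the picture's height over the tangent of half this angle, whatever the lens; pixels are square), "cx", "cy" (the principal point, pixels), "view" (4x4, takes a point from world to camera coordinates). Camera axes: x right, y up, looking along -z (the intrinsics and any distortion apply to the point x, -y, -z); pixel columns grow to the right and rows downward; lengths in m; the calibration is good to about 2 mm. A picture is of the moment at which its call begins: read the wrist's pose just before it. camera_model takes no time and is no camera call; for the wrist camera it gives the pose at the moment of the call.
- manip.close_job(): hands the job in; it is judged then, once.
Trained networks look in the newest picture that a camera, given by its name, has taken for a name from the list of things; names that differ only in an ending like _2 or _b are one class to them, and where a whole thing is asked for, a point or a joint stands for the part that bears it (a point fixed in the world has none). Each returns a list of dicts, best first, with "conf" (0 to 1); they miss things now and then, are a little off and sometimes report something else, mostly with a low value. They report only what shows in the picture. A call takes as long as a camera call.
- manip.outline_of(camera, target): "mask" (420x560 bool, what is visible of it) and "bbox" ([left, top, width, height] in pixels, round what is visible of it).
The state is a dict: "t": time; "joints": joint angles; "dq": joint speeds; "joint_efforts": joint torques, N m; "tcp_pos": TCP position; "tcp_rot": TCP orientation; "force": force on the tool from outside, world axes, zero at the start; "wrist_torque": the same for the moment, N m; "grip_width": finger opening in m; "grip_force": force on a finger pad.
Only numpy, scipy, OpenCV 4.12 (cv2) and the standard library are available. Lean on these libraries where they do the work, as an engineer would, in place of code of your own. Each camera call takes 0.05 s, during which the arm holds its last target. There are 200 camera calls.

## Working session

There is one attempt and no reset: what is moved stays moved. The work goes in short steps, Python scripts to look and compute and a tool call to move; the robot and the scene stay as the last step left them, time stands still between calls to the robot, and variables do not carry over. Pictures are saved under pics/ and viewed, at most 10 in all, crops included, and the job is handed in when it is done.

Besides the shell and the picture viewer there is one more tool, called after "Emit:" by a JSON object that holds its "api" and its "payload". carry_out: Moves the arm, as the interface text tells. Shifts and turns lie within -1 to 1; 1 stands for 0.05 m of shift or pi/2 rad of turn. Its arguments: {"type":"object","properties":{"slide":{"type":"array"},"turn":{"type":"array"},"jaw":{"type":"array"}},"required":["slide","turn","jaw"]}

```bash
mkdir -p pics
cat > h.py <<'E'
import numpy as np, cv2
from bench import manip
def cloud(cam, d, m):
    vs,us=np.nonzero(m&(d>0)); z=d[vs,us]
    c=manip.camera_model(cam) if isinstance(cam,str) else cam
    f=210/np.tan(np.radians(c['vertical_fov'])/2)
    P=np.stack([(us-c['cx'])/f*z,-(vs-c['cy'])/f*z,-z,np.ones_like(z)])
    return (np.linalg.inv(c['view'])@P)[:3].T
E
python3 - <<'E'
from h import *
print({k:np.round(v,3) if not isinstance(v,dict) else v for k,v in manip.get_obs().items()})
ims=[]
for cam in ['top','side']:
    c=manip.camera_model(cam); print(cam,{k:(np.round(v,3).tolist()) if not isinstance(v,str) else v for k,v in c.items()})
    im,d=manip.grab_frame(cam); cv2.imwrite(f'pics/{cam}0.png',im); np.save(f'{cam}0.npy',d)
    for n in ['carrier','specimen','base','clamp','beaker','dish']:
        for r in manip.outline_of(cam,n)[:1]:
            P=cloud(cam,d,r['mask']); 
            np.save(f'{cam}_{n}.npy',r['mask'])
            print(n,round(r['conf'],2),r['bbox'],np.round(np.median(P,0),3),np.round(np.percentile(P,[2,98],axis=0),3).tolist())
E
```

```text
{'t': np.float64(0.0), 'joints': array([-1.237,  0.32 ,  1.566, -0.   ,  1.257, -0.02 ]), 'dq': array([-0.   ,  0.002,  0.   , -0.   ,  0.002,  0.   ]), 'joint_efforts': array([ 1.0000e-03, -4.1247e+01, -2.3197e+01,  7.3000e-02,  4.5000e-02,
       -0.0000e+00]), 'tcp_pos': array([ 0.199, -0.539,  0.213]), 'tcp_rot': array([-0.001,  0.984,  0.176, -0.   ]), 'force': array([-0.172, -0.099, -0.549]), 'wrist_torque': array([-0.034,  0.026, -0.025]), 'grip_force': np.float64(0.0), 'grip_width': np.float64(0.091)}
top {'vertical_fov': 52.87, 'cx': 287.908, 'cy': 207.289, 'view': [[0.03, -0.998, 0.048, -0.284], [0.981, 0.038, 0.189, -0.527], [-0.19, 0.041, 0.981, -0.808], [0.0, 0.0, 0.0, 1.0]]}
carrier 0.66 [209.9, 211.7, 63.0, 46.8] [ 0.495 -0.189  0.035] [[0.44, -0.23, 0.029], [0.527, -0.108, 0.068]]
specimen 0.61 [238.4, 216.4, 13.2, 18.3] [ 0.491 -0.179  0.067] [[0.479, -0.191, 0.064], [0.505, -0.165, 0.07]]
base 0.74 [295.8, 172.6, 91.2, 96.3] [ 0.512 -0.363  0.031] [[0.43, -0.447, 0.009], [0.599, -0.293, 0.094]]
clamp 0.7 [305.8, 234.2, 30.6, 34.8] [ 0.452 -0.327  0.092] [[0.415, -0.
[... 405 characters left out ...]
464, -0.594], [0.0, 0.0, 0.0, 1.0]]}
carrier 0.97 [262.6, 222.0, 71.2, 57.2] [ 0.496 -0.163  0.033] [[0.441, -0.227, -0.001], [0.53, -0.104, 0.066]]
specimen 0.71 [282.9, 221.9, 19.7, 9.7] [ 0.494 -0.174  0.065] [[0.482, -0.186, 0.064], [0.506, -0.163, 0.067]]
base 0.9 [232.1, 154.5, 113.7, 68.7] [ 0.509 -0.323  0.029] [[0.421, -0.421, 0.003], [0.604, -0.285, 0.105]]
clamp 0.87 [307.3, 156.9, 40.2, 29.6] [ 0.438 -0.333  0.089] [[0.415, -0.53, -0.001], [0.496, -0.301, 0.12]]
beaker 0.57 [168.0, 177.0, 35.1, 46.3] [ 0.71  -0.282  0.046] [[0.688, -0.376, -0.001], [0.764, -0.273, 0.071]]
dish 0.83 [162.4, 240.5, 51.2, 37.9] [ 0.672 -0.152  0.001] [[0.631, -0.188, -0.001], [0.711, -0.105, 0.013]]
```

Run:
```python
from h import *
a=cv2.resize(cv2.imread('pics/top0.png')[100:280,190:400],(700,600),interpolation=cv2.INTER_CUBIC)
b=cv2.resize(cv2.imread('pics/side0.png')[140:300,150:360],(787,600),interpolation=cv2.INTER_CUBIC)
cv2.imwrite('pics/a.png',a);cv2.imwrite('pics/b.png',b)
# height-sliced footprints
for cam in ['top','side']:
    d=np.load(cam+'0.npy'); P=cloud(cam,d,d>0)
    def rect(n,lo,hi,box):
        s=P[(P[:,2]>lo)&(P[:,2]<hi)&(P[:,0]>box[0])&(P[:,0]<box[1])&(P[:,1]>box[2])&(P[:,1]<box[3])]
        if len(s)>5:
            r=cv2.minAreaRect(s[:,:2].astype(np.float32)*1000); print(cam,n,len(s),np.round(r[0],1),np.round(r[1],1),round(r[2],1),'mean',np.round(s.mean(0)*1000,1))
    rect('block',.058,.075,(.44,.54,-.235,-.1)); rect('plate',.022,.04,(.42,.55,-.25,-.08))
    rect('foot',.006,.014,(.40,.63,-.47,-.26)); rect('seat',.045,.06,(.40,.63,-.47,-.26)); rect('seatplate',.026,.034,(.40,.63,-.47,-.26))
    rect('knob',.112,.13,(.40,.63,-.47,-.26)); rect('arm',.08,.1,(.40,.63,-.47,-.26)); rect('flat',.035,.042,(.40,.63,-.47,-.26))
```

```text
top block 324 [ 492.1 -178.5] [35.7 36.3] 72.6 mean [ 491.4 -178.7   65.6]
top plate 1184 [ 496.5 -163.9] [126.4  99.4] 73.0 mean [ 491.5 -178.4   34. ]
top foot 323 [ 538.9 -373.2] [186.2 146.1] 78.8 mean [ 554.9 -400.9   10.5]
top seat 438 [ 516.4 -361.9] [ 94.7 139.3] 77.2 mean [ 501.3 -383.8   50.2]
top seatplate 3251 [ 509.6 -362.9] [148.4 142.4] 8.6 mean [ 507.7 -362.8   30.4]
top knob 59 [ 421.1 -343.4] [14.6 14.5] 39.0 mean [ 421.4 -343.4  121.9]
top arm 315 [ 449.8 -330.2] [80.4 24.7] 33.3 mean [ 455.8 -323.8   91.9]
top flat 471 [ 508.  -362.5] [137.  130.5] 7.7 mean [ 539.3 -351.7   38.4]
side block 315 [ 493.2 -176.9] [37.8 36.8] 72.3 mean [ 492.6 -172.1   63.4]
side plate 1146 [ 496.1 -161.8] [127.9  99.1] 74.4 mean [ 492.1 -156.8   31.8]
side foot 559 [ 544.3 -326.9] [107.6 206.2] 57.3 mean [ 528.5 -314.     8.5]
side seat 273 [ 519.1 -365.1] [ 91.9 140.1] 70.5 mean [ 506.7 -361.6   49.6]
side seatplate 1668 [ 510.  -360.1] [147.9 144.1] 8.4 mean [ 511.4 -342.8   28.7]
side knob 54 [ 422.7 -340.8] [12.8 15.2] 16.9 mean [ 422.5 -339.4  117.3]
side arm 361 [ 450.7 -326.2] [81.  24.9] 28.9 mean [ 450.9 -321.8   88.3]
side flat 353 [ 522.6 -352.4] [110.7 139.6] 71.9 mean [ 533.2 -348.1   37.8]
```

View pics/a.png

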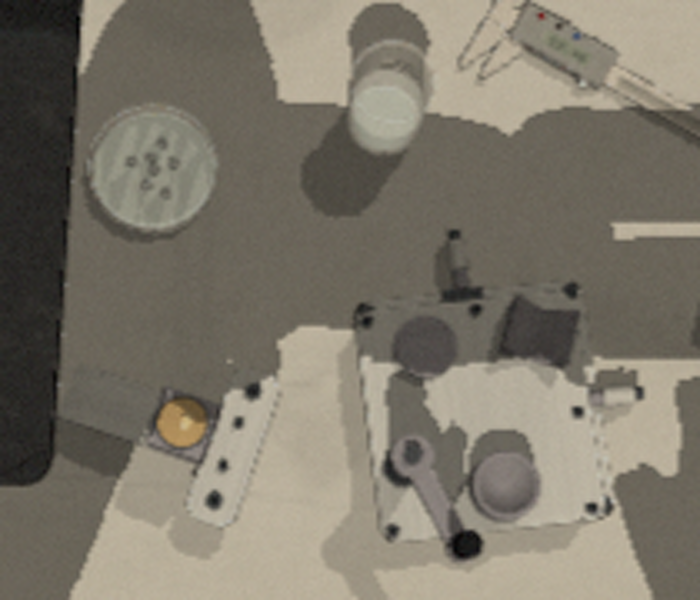

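View pics/b.png

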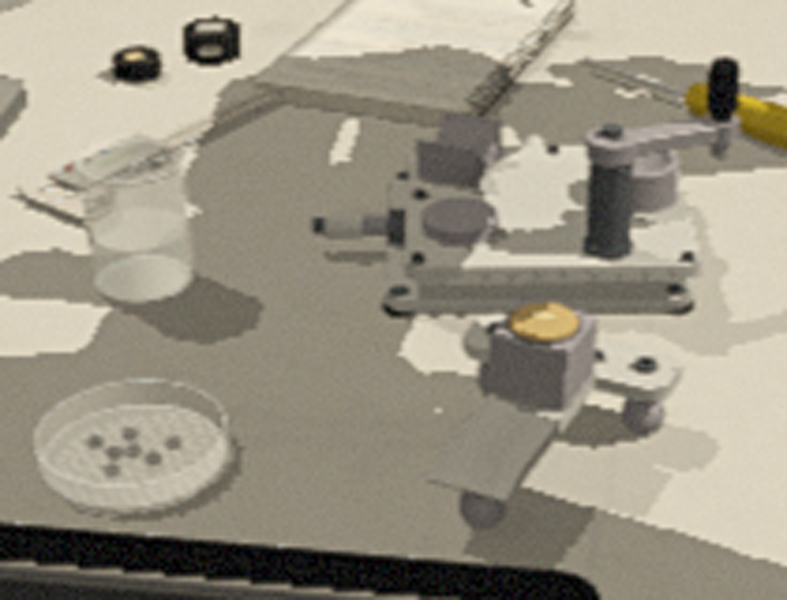

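Top crop: the specimen is at (182,422) with the tongue pointing left and the crossbar at (235,450). The cone is at (505,485), the groove block at (540,330), the flat at (425,345), and the clamp hinge at (410,452) with its knob at (465,543). Next I'll fit the seats and compute the pickup.

Run:
```python
from h import *
from scipy.optimize import least_squares
for cam in ['top','side']:
    d=np.load(cam+'0.npy'); P=cloud(cam,d,d>0)*1000
    yaw=np.radians(188.5)
    # guess of seat origin
    e=np.array([np.cos(yaw),np.sin(yaw)]); n=np.array([-e[1],e[0]])
    o=np.array([510,-362.])
    L=np.c_[(P[:,:2]-o)@e,(P[:,:2]-o)@n,P[:,2]]
    def sel(x0,x1,y0,y1,z0,z1): return L[(L[:,0]>x0)&(L[:,0]<x1)&(L[:,1]>y0)&(L[:,1]<y1)&(L[:,2]>z0)&(L[:,2]<z1)]
    for nm,b,off in [('cone',(30,95,-32,35,48.5,56),(62,0)),('groove',(-65,-5,8,66,48.5,56),(-32,36)),('flat',(-65,-5,-66,-8,35.5,42),(-32,-36)),('hinge',(15,70,-85,-40,84,100),(42,-60)),('knob',(50,130,-85,20,114,130),(0,0))]:
        s=sel(*b)
        if len(s)<8: print(nm,len(s));continue
        c,r=cv2.minEnclosingCircle(s[:,:2].astype(np.float32)); R=cv2.minAreaRect(s[:,:2].astype(np.float32))
        print(cam,nm,len(s),'circ',np.round(np.array(c)-off,1),round(r,1),'rect',np.round(np.array(R[0])-off,1),np.round(R[1],1),round(R[2],1),'z',round(np.median(s[:,2]),1))
    fp=sel(-120,120,-110,110,6,13); print('foot ext',np.round(np.percentile(fp[:,:2],[.5,99.5],axis=0),1).tolist())
    sp=sel(-120,120,-110,110,28,32.5); print('seatpl ext',np.round(np.percentile(sp[:,:2],[1,99],axis=0),1).tolist())
```

```text
top cone 184 circ [-13.1   7.6] 21.0 rect [-12.4   7.3] [41.5 38.8] 84.2 z 51.6
top groove 112 circ [-11.9   7.9] 25.0 rect [-12.7   7.9] [42.4 33.1] 68.8 z 51.2
top flat 273 circ [-6.8  2.5] 27.5 rect [-7.5  6.7] [38.4 48.9] 79.5 z 38.4
top hinge 218 circ [ 0.4 12.9] 26.6 rect [-0.9 14.5] [51.2 24.5] 29.7 z 92.1
top knob 59 circ [ 84.9 -31. ] 8.0 rect [ 85.1 -31.6] [14.6 14.5] 30.5 z 121.8
foot ext [[-83.9, -64.9], [71.2, 83.1]]
seatpl ext [[-72.0, -69.2], [73.7, 70.7]]
side cone 31 circ [-8.5  2. ] 18.6 rect [-3.3 -0.7] [37.1 16.5] 62.4 z 50.0
side groove 44 circ [-12.6   6.3] 25.2 rect [-11.9   6.3] [44.6 34.3] 75.6 z 49.6
side flat 150 circ [-13.4   5.5] 20.8 rect [-14.2   5.8] [40.2 37.3] 77.7 z 36.5
side hinge 183 circ [ 0.3 10.5] 27.7 rect [-1.3 13.3] [54.6 24.8] 28.5 z 89.4
side knob 44 circ [ 82.6 -33.8] 9.3 rect [ 83.2 -33.9] [12.7 15.2] 8.1 z 119.0
foot ext [[-117.4, -70.1], [69.6, 74.0]]
seatpl ext [[-72.7, -71.5], [71.8, 64.7]]
```

Emit:
{"api": "carry_out", "payload": {"slide": [[0,0,-0.6],[0,0,0],[0,0,0],[0,0,0]], "turn": [[0,0,0.1],[0,0,0.1],[0,0,0.1],[0,0,0.1]], "jaw": [1,1,1,1]}}

```text
t: 1.2
tcp_pos: [0.1992, -0.5394, 0.2441]
tcp_rot: [0.0, 0.99, -0.139, 0.0]
force: [-0.3, 0.5, 0.4]
grip_width: 0.091
grip_force: 0.0
```

Emit:
{"api": "carry_out", "payload": {"slide": [[0.364,-0.856,0],[0.364,-0.856,0],[0.364,-0.856,0],[0.364,-0.856,0],[0.364,-0.856,0],[0.364,-0.856,0],[0.364,-0.856,0.1],[0.364,-0.856,0.3],[0.364,-0.856,0.4],[0.364,-0.856,0.4],[0,0,0],[0,0,0]], "turn": [[0,0,0.011],[0,0,0],[0,0,0],[0,0,0],[0,0,0],[0,0,0],[0,0,0],[0,0,0],[0,0,0],[0,0,0],[0,0,0],[0,0,0]], "jaw": [1,1,1,1,1,1,1,1,1,1,1,1]}}

```text
t: 2.7
tcp_pos: [0.496, -0.1816, 0.1842]
tcp_rot: [0.0, 0.989, -0.145, 0.0]
force: [-0.1, -0.6, 0.9]
grip_width: 0.0914
grip_force: 0.0
```

Run:
```python
from h import *
o=manip.get_obs(); print(o['t'],o['tcp_pos'],o['tcp_rot'])
c=manip.camera_model('wrist'); im,d=manip.grab_frame('wrist'); cv2.imwrite('pics/w1.png',im); np.save('w1.npy',d)
P=cloud(c,d,d>0)*1000
for lo,hi in [(58,75),(24,40)]:
    s=P[(P[:,2]>lo)&(P[:,2]<hi)&(abs(P[:,0]-495)<90)&(abs(P[:,1]+170)<90)]
    if len(s)>9:
        r=cv2.minAreaRect(s[:,:2].astype(np.float32)); print(lo,len(s),r,np.median(s,0))
for r in manip.outline_of('wrist','specimen')[:1]:
    s=cloud(c,d,r['mask']); print(r['conf'],r['bbox'],np.median(s,0),np.percentile(s,[2,98],axis=0))
```

```text
2.7 [ 0.49595157 -0.18161791  0.1841947 ] [ 3.11891938e-04  9.89410776e-01 -1.45142060e-01  2.66157013e-05]
58 1751 ((492.697265625, -176.880615234375), (35.510257720947266, 35.54960632324219), 72.7767333984375) [ 494.08886117 -177.20892175   67.28499864]
24 5730 ((497.2496643066406, -162.46180725097656), (126.23467254638672, 99.56584930419922), 72.70399475097656) [ 500.84295055 -194.98774247   35.29546149]
0.7 [251.5, 194.9, 42.5, 33.6] [ 0.4928905  -0.17654419  0.06824508] [[ 0.47909767 -0.18972083  0.06665141]
 [ 0.50626231 -0.16325477  0.06968574]]
```

View pics/w1.png

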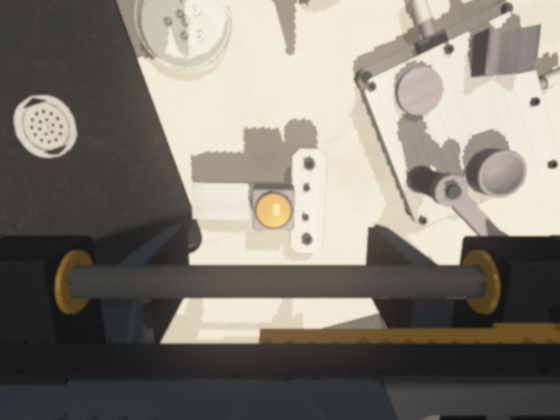

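The block is at pixel (273,210), the crossbar at (308,200), and the tongue points left. The fingers straddle it, so I'm correcting the position and descending.

Emit:
{"api": "carry_out", "payload": {"slide": [[-0.09,-0.062,0.8],[0,0,0.8],[0,0,0.8],[0,0,0.3],[0,0,0.2],[0,0,0]], "turn": [[0,0,0.007],[0,0,0],[0,0,0],[0,0,0],[0,0,0],[0,0,0]], "jaw": [1,1,1,1,1,1]}}

```text
t: 3.55
tcp_pos: [0.493, -0.1776, 0.0395]
tcp_rot: [0.0, 0.989, -0.151, 0.001]
force: [0.2, 0.3, -0.2]
grip_width: 0.0913
grip_force: 0.0
```

Emit:
{"api": "carry_out", "payload": {"slide": [[0,0,0],[0,0,0],[0,0,0],[0,0,0],[0,0,0],[0,0,0]], "turn": [[0,0,0],[0,0,0],[0,0,0],[0,0,0],[0,0,0],[0,0,0]], "jaw": [0.3,0.3,0.3,0.3,0.3,0.3]}}

```text
t: 4.3
tcp_pos: [0.4926, -0.1771, 0.0389]
tcp_rot: [0.0, 0.989, -0.151, -0.0]
force: [0.5, 0.1, 0.0]
grip_width: 0.0357
grip_force: 30.0
```

Emit:
{"api": "carry_out", "payload": {"slide": [[0,0,-0.3],[0,0,-0.7],[0,0,-0.8],[0,0,-0.8],[0,0,-0.6],[0,0,0],[0,0,0],[0,0,0],[0,0,0],[0,0,0],[0,0,0],[0,0,0]], "turn": [[0,0,0],[0,0,-0.117],[0,0,-0.117],[0,0,-0.117],[0,0,-0.117],[0,0,-0.117],[0,0,-0.117],[0,0,-0.117],[0,0,-0.117],[0,0,-0.117],[0,0,-0.117],[0,0,-0.117]], "jaw": [0.3,0.3,0.3,0.3,0.3,0.3,0.3,0.3,0.3,0.3,0.3,0.3]}}

```text
t: 5.8
tcp_pos: [0.4919, -0.1768, 0.1991]
tcp_rot: [-0.001, 0.651, 0.759, -0.0]
force: [0.6, 0.2, -4.9]
grip_width: 0.0363
grip_force: 30.0
```

Run:
```python
from h import *
from scipy.spatial.transform import Rotation as R
o=manip.get_obs(); q=o['tcp_rot']; M=R.from_quat([*q[1:],q[0]]).as_matrix()
print(o['tcp_pos'],'x yaw',np.degrees(np.arctan2(M[1,0],M[0,0])),M[:,2],o['force'],o['joints'][5])
print('to go tool',M.T@(np.array([.5235,-.3675,.197])-o['tcp_pos'])/.05)
# seat view from wrist + top, carrier out of the way
for cam in ['top','wrist']:
    c=manip.camera_model(cam); im,d=manip.grab_frame(cam); cv2.imwrite(f'pics/{cam}2.png',im)
    P=cloud(c,d,d>0)*1000; yaw=np.radians(188.5); e=np.array([np.cos(yaw),np.sin(yaw)]); n=np.array([-e[1],e[0]]); oo=np.array([523.5,-367.5])
    L=np.c_[(P[:,:2]-oo)@e,(P[:,:2]-oo)@n,P[:,2]]
    for nm,off,z in [('cone',(62,0),52),('groove',(-32,36),52),('flat',(-32,-36),38)]:
        s=L[(abs(L[:,0]-off[0])<29)&(abs(L[:,1]-off[1])<29)&(abs(L[:,2]-z)<3)]
        if len(s)>20: r=cv2.minEnclosingCircle(s[:,:2].astype(np.float32)); A=cv2.minAreaRect(s[:,:2].astype(np.float32)); print(cam,nm,len(s),np.round(np.array(r[0])-off,1),round(r[1],1),np.round(np.array(A[0])-off,1),np.round(A[1:][0],1),round(A[2],1))
    s=P[(abs(P[:,0]-492)<110)&(abs(P[:,1]+177)<110)&(P[:,2]>175)&(P[:,2]<202)]
    if len(s)>20: print('plate',cv2.minAreaRect(s[:,:2].astype(np.float32)),len(s))
```

```text
[ 0.49193509 -0.17680098  0.1990716 ] x yaw 98.83088333794413 [-1.07232667e-03  3.40446523e-04 -9.99999367e-01] [ 0.56071024  0.2191248  -4.86725309] -0.5210829083065477
to go tool [-3.86570486  0.03833794  0.03945655]
top cone 171 [-0.6  0.3] 21.2 [-0.9 -0.1] [41.4 40.8] 81.7
top groove 104 [-0.6  0.7] 25.9 [-0.6  0.1] [41.8 33.6] 69.3
top flat 262 [-0.4  0.1] 19.6 [-0.4  0.4] [38.1 36.8] 85.3
wrist flat 57 [  6.5 -14. ] 7.4 [  7.1 -16.7] [14.8  5.8] 11.9
plate ((481.73724365234375, -154.41769409179688), (93.70808410644531, 119.07177734375), 69.93840026855469) 7557
```

Emit:
{"api": "carry_out", "payload": {"slide": [[-0.774,0.01,0],[-0.774,0.01,0],[-0.774,0.01,0],[-0.774,0.01,0],[-0.774,0.01,0],[0,0,0.5],[0,0,0.7],[0,0,0.7],[0,0,0.14],[0,0,0],[0,0,0]], "turn": [[0,0,0.004],[0,0,0],[0,0,0],[0,0,0],[0,0,0],[0,0,0],[0,0,0],[0,0,0],[0,0,0],[0,0,0],[0,0,0]], "jaw": [0.3,0.3,0.3,0.3,0.3,0.3,0.3,0.3,0.3,0.3,0.3]}}

```text
t: 7.28
tcp_pos: [0.5237, -0.3689, 0.0989]
tcp_rot: [0.002, 0.656, 0.755, 0.0]
force: [0.2, 0.2, -5.0]
grip_width: 0.0358
grip_force: 30.0
```

```bash
cat > s.py <<'E'
from h import *
from scipy.spatial.transform import Rotation as R
o=manip.get_obs(); q=o['tcp_rot']; M=R.from_quat([*q[1:],q[0]]).as_matrix()
print(round(o['t'],2),np.round(o['tcp_pos']*1000,2),'yaw',np.degrees(np.arctan2(M[1,0],M[0,0])).round(2),'z',np.round(M[:,2],4),'F world',np.round(o['force'],2),'F tool',np.round(M.T@o['force'],2),'T tool',np.round(M.T@o['wrist_torque'],3))
E
python3 s.py
python3 - <<'E'
from h import *
yaw=np.radians(188.5); e=np.array([np.cos(yaw),np.sin(yaw)]); n=np.array([-e[1],e[0]]); oo=np.array([524.,-367.7])
for cam in ['side','top']:
    im,d=manip.grab_frame(cam); c=manip.camera_model(cam); cv2.imwrite(f'pics/{cam}3.png',im)
    P=cloud(c,d,d>0)*1000; L=np.c_[(P[:,:2]-oo)@e,(P[:,:2]-oo)@n,P[:,2]]
    s=L[(abs(L[:,0])<85)&(abs(L[:,1])<60)&(L[:,2]>78)&(L[:,2]<96)]
    if len(s)>20: print(cam,len(s),cv2.minAreaRect(s[:,:2].astype(np.float32)),'plate expect centre (15,0)')
cv2.imwrite('pics/c.png',cv2.resize(cv2.imread('pics/side3.png')[110:250,200:380],(771,600),interpolation=cv2.INTER_CUBIC))
E
```

```text
7.28 [ 523.69 -368.95   98.89] yaw 98.08 z [ 0.0028 -0.0021 -1.    ] F world [ 0.21  0.17 -5.03] F tool [0.15 0.22 5.03] T tool [-0.131 -0.011 -0.012]
side 861 ((19.065231323242188, -7.7740020751953125), (98.19181823730469, 141.8643035888672), 82.86749267578125) plate expect centre (15,0)
```

View pics/c.png

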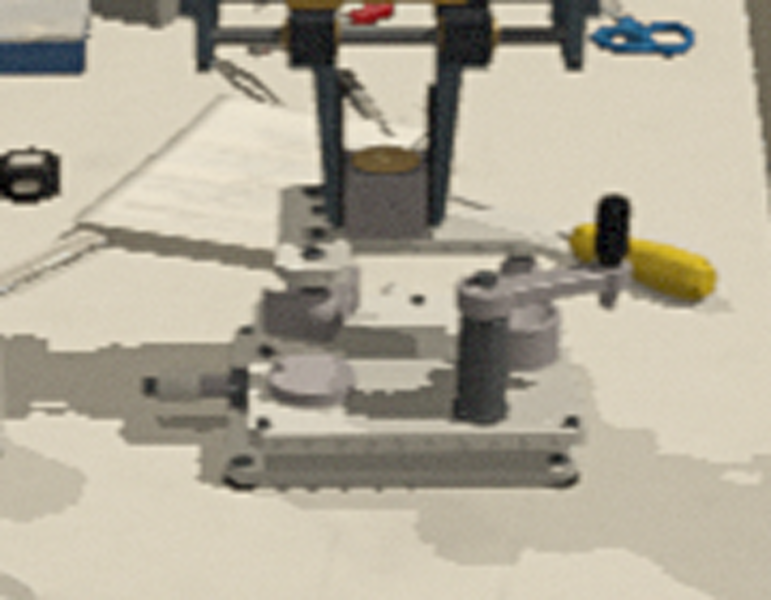

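The carrier is level above the base, with the block at (385,195), the clamp knob at (612,230), and the feet above the seats. Now I'm descending slowly.

Emit:
{"api": "carry_out", "payload": {"slide": [[0.023,0.01,0.12],[0,0,0.1],[0,0,0.06],[0,0,0.04],[0,0,0]], "turn": [[0,0,-0.005],[0,0,0],[0,0,0],[0,0,0],[0,0,0]], "jaw": [0.3,0.3,0.3,0.3,0.3]}}

```text
t: 8.0
tcp_pos: [0.5229, -0.367, 0.0807]
tcp_rot: [-0.0, 0.652, 0.758, -0.0]
force: [-0.1, -0.4, -4.8]
grip_width: 0.0359
grip_force: 30.0
```

```bash
python3 s.py
```

```text
8.0 [ 522.91 -367.02   80.72] yaw 98.57 z [-3.e-04  2.e-04 -1.e+00] F world [-0.13 -0.38 -4.77] F tool [-0.36 -0.19  4.77] T tool [-0.157 -0.035  0.048]
```

Emit:
{"api": "carry_out", "payload": {"slide": [[0,0,0.02],[0,0,0.02],[0,0,0]], "turn": [[0,0,0],[0,0,0],[0,0,0]], "jaw": [0.3,0.3,0.3]}}

```text
t: 8.38
tcp_pos: [0.523, -0.367, 0.0789]
tcp_rot: [-0.0, 0.652, 0.758, -0.0]
force: [0.0, -0.3, -4.7]
grip_width: 0.0356
grip_force: 30.0
```

```bash
python3 s.py
```

```text
8.38 [ 522.96 -367.02   78.92] yaw 98.57 z [-1.e-04 -0.e+00 -1.e+00] F world [ 0.03 -0.33 -4.67] F tool [-0.33 -0.02  4.67] T tool [-0.106 -0.082  0.036]
```

Emit:
{"api": "carry_out", "payload": {"slide": [[0,0,0.01],[0,0,0.01],[0,0,0]], "turn": [[0,0,0],[0,0,0],[0,0,0]], "jaw": [0.3,0.3,0.3]}}

```text
t: 8.75
tcp_pos: [0.5233, -0.3671, 0.0783]
tcp_rot: [0.0, 0.652, 0.758, 0.0]
force: [0.7, -0.3, -3.0]
grip_width: 0.0358
grip_force: 30.0
```

```bash
python3 s.py
```

```text
8.75 [ 523.3  -367.14   78.31] yaw 98.57 z [ 7.e-04 -5.e-04 -1.e+00] F world [ 0.67 -0.26 -2.97] F tool [-0.36  0.63  2.97] T tool [-0.042 -0.007  0.041]
```

Emit:
{"api": "carry_out", "payload": {"slide": [[0,0.015,0],[0,0,0.01],[0,0,0.01],[0,0,0]], "turn": [[0,0,0],[0,0,0],[0,0,0],[0,0,0]], "jaw": [0.3,0.3,0.3,0.3]}}

```text
t: 9.25
tcp_pos: [0.5241, -0.3671, 0.0774]
tcp_rot: [0.0, 0.652, 0.758, 0.0]
force: [1.2, 0.6, -0.5]
grip_width: 0.0356
grip_force: 30.0
```

```bash
python3 s.py
```

```text
9.25 [ 524.09 -367.07   77.41] yaw 98.57 z [ 9.e-04 -5.e-04 -1.e+00] F world [ 1.23  0.6  -0.54] F tool [0.41 1.31 0.54] T tool [0.013 0.075 0.05 ]
```

Emit:
{"api": "carry_out", "payload": {"slide": [[0.006,0.015,0],[0,0,0.01],[0,0,0.01],[0,0,0]], "turn": [[0,0,0],[0,0,0],[0,0,0],[0,0,0]], "jaw": [0.3,0.3,0.3,0.3]}}

```text
t: 9.75
tcp_pos: [0.5245, -0.3671, 0.077]
tcp_rot: [0.001, 0.652, 0.758, -0.0]
force: [-0.7, 0.1, 5.0]
grip_width: 0.0354
grip_force: 30.0
```

```bash
python3 s.py
```

```text
9.75 [ 524.48 -367.08   77.04] yaw 98.56 z [ 7.0e-04 -1.4e-03 -1.0e+00] F world [-0.69  0.12  4.98] F tool [ 0.21 -0.66 -4.98] T tool [ 0.549 -0.177  0.232]
```

Emit:
{"api": "carry_out", "payload": {"slide": [[0,0,0],[0,0,0],[0,0,0]], "turn": [[0.004,0,0],[0.004,0,0],[0,0,0]], "jaw": [0.3,0.3,0.3]}}

```text
t: 10.12
tcp_pos: [0.5249, -0.3671, 0.0771]
tcp_rot: [-0.003, 0.652, 0.758, -0.005]
force: [-2.7, -0.2, 6.6]
grip_width: 0.0357
grip_force: 30.0
```

```bash
python3 s.py
python3 - <<'E'
from h import *
yaw=np.radians(188.5); e=np.array([np.cos(yaw),np.sin(yaw)]); n=np.array([-e[1],e[0]]); oo=np.array([524.5,-367.1])
for cam in ['side']:
    im,d=manip.grab_frame(cam); c=manip.camera_model(cam); cv2.imwrite(f'pics/{cam}4.png',im)
    P=cloud(c,d,d>0)*1000; L=np.c_[(P[:,:2]-oo)@e,(P[:,:2]-oo)@n,P[:,2]]
    for nm,b in [('bar',(-46,-18,-48,48)),('tongue',(38,60,-16,16)),('specimen',(-12,12,-12,12)),('seatplate',(0,30,-60,-30))]:
        zr=(100,110) if nm=='specimen' else ((26,34) if nm=='seatplate' else (66,78))
        s=L[(L[:,0]>b[0])&(L[:,0]<b[1])&(L[:,1]>b[2])&(L[:,1]<b[3])&(L[:,2]>zr[0])&(L[:,2]<zr[1])]
        if len(s): print(nm,len(s),np.round(np.median(s,0),1))
cv2.imwrite('pics/d.png',cv2.resize(cv2.imread('pics/side4.png')[110:250,200:380],(771,600),interpolation=cv2.INTER_CUBIC))
E
```

```text
10.12 [ 524.89 -367.07   77.12] yaw 98.57 z [-0.011  -0.0034 -0.9999] F world [-2.67 -0.2   6.63] F tool [ 0.19 -2.75 -6.6 ] T tool [ 0.124 -0.127  0.042]
bar 249 [-33.9 -14.6  70.3]
tongue 48 [51.   4.3 71.2]
specimen 64 [  0.7  -1.5 103.5]
seatplate 110 [ 14.8 -45.6  28.6]
```

View pics/d.png

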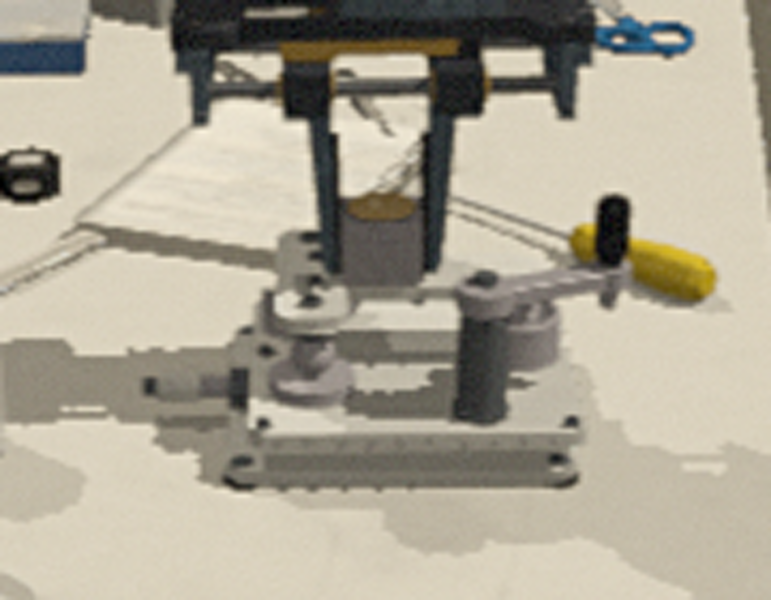

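The carrier looks seated: the flat's ball touches its disc at (315,360), and the heights match to within about 1 mm. I'm undoing half the pitch and following the side push.

Emit:
{"api": "carry_out", "payload": {"slide": [[0,-0.008,0],[0,0,0],[0,0,0]], "turn": [[-0.003,0,0],[0,0,0],[0,0,0]], "jaw": [0.3,0.3,0.3]}}

```text
t: 10.55
tcp_pos: [0.5246, -0.3671, 0.077]
tcp_rot: [-0.001, 0.652, 0.758, -0.003]
force: [-2.0, -0.3, 5.5]
grip_width: 0.0361
grip_force: 30.0
```

```bash
python3 s.py
```

```text
10.55 [ 524.64 -367.11   76.95] yaw 98.56 z [-0.0059 -0.0026 -1.    ] F world [-1.98 -0.32  5.46] F tool [-0.03 -2.04 -5.45] T tool [-0.023 -0.207  0.07 ]
```

Emit:
{"api": "carry_out", "payload": {"slide": [[0,-0.01,0],[0,0,0],[0,0,0]], "turn": [[-0.001,0,0],[0,0,0],[0,0,0]], "jaw": [0.3,0.3,0.3]}}

```text
t: 10.92
tcp_pos: [0.5246, -0.3671, 0.077]
tcp_rot: [-0.001, 0.652, 0.758, -0.002]
force: [-0.0, -0.0, 5.0]
grip_width: 0.0355
grip_force: 30.0
```

```bash
python3 s.py
```

```text
10.93 [ 524.55 -367.13   76.98] yaw 98.56 z [-0.0037 -0.0024 -1.    ] F world [-0.03 -0.04  5.05] F tool [-0.04 -0.05 -5.05] T tool [-0.115 -0.128  0.104]
```

Emit:
{"api": "carry_out", "payload": {"slide": [[0,0,-0.008],[0,0,0],[0,0,0],[0,0,0],[0,0,0],[0,0,0]], "turn": [[0,0,0],[0,0,0],[0,0,0],[0,0,0],[0,0,0],[0,0,0]], "jaw": [0.3,0.3,0.45,0.6,0.7,0.7]}}

```text
t: 11.68
tcp_pos: [0.5233, -0.3665, 0.076]
tcp_rot: [-0.002, 0.652, 0.758, -0.002]
force: [-0.0, 0.1, 0.2]
grip_width: 0.0636
grip_force: 0.0
```

```bash
python3 s.py
python3 - <<'E'
from h import *
yaw=np.radians(188.5); e=np.array([np.cos(yaw),np.sin(yaw)]); n=np.array([-e[1],e[0]]); oo=np.array([524.5,-367.1])
for cam in ['side','top']:
    im,d=manip.grab_frame(cam); c=manip.camera_model(cam); cv2.imwrite(f'pics/{cam}5.png',im)
    P=cloud(c,d,d>0)*1000; L=np.c_[(P[:,:2]-oo)@e,(P[:,:2]-oo)@n,P[:,2]]
    for nm,b in [('barL',(-46,-18,20,48)),('barR',(-46,-18,-48,-20)),('tongue',(38,60,-16,16)),('specimen',(-12,12,-12,12)),('seatplate',(0,30,-60,-30))]:
        zr=(98,112) if nm=='specimen' else ((26,34) if nm=='seatplate' else (66,78))
        s=L[(L[:,0]>b[0])&(L[:,0]<b[1])&(L[:,1]>b[2])&(L[:,1]<b[3])&(L[:,2]>zr[0])&(L[:,2]<zr[1])]
        if len(s): print(cam,nm,len(s),np.round(np.median(s,0),1))
E
```

```text
11.68 [ 523.32 -366.51   76.03] yaw 98.57 z [-6.9e-03 -5.0e-04 -1.0e+00] F world [-0.01  0.07  0.17] F tool [ 0.07  0.   -0.17] T tool [-0.158 -0.056 -0.057]
side barL 43 [-27.8  30.8  70.5]
side barR 99 [-32.  -36.8  70.4]
side tongue 36 [52.5  5.  70.8]
side specimen 64 [ -0.   -1.6 103.3]
side seatplate 111 [ 15.  -45.2  28.4]
```

Emit:
{"api": "carry_out", "payload": {"slide": [[0,0,-0.2],[0,0,-0.6],[0,0,-0.8],[0,0,-0.7],[0,0,0],[0,0,0]], "turn": [[0,0,0],[0,0,0],[0,0,0],[-0.004,0,0],[0,0,0],[0,0,0]], "jaw": [0.7,0.7,0.7,0.7,0,0]}}

```text
t: 12.52
tcp_pos: [0.5238, -0.3663, 0.1909]
tcp_rot: [-0.0, 0.652, 0.758, -0.0]
force: [-0.6, 0.3, -0.1]
grip_width: 0.0468
grip_force: 0.0
```

```bash
python3 s.py
python3 - <<'E'
from h import *
yaw=np.radians(188.5); e=np.array([np.cos(yaw),np.sin(yaw)]); n=np.array([-e[1],e[0]]); oo=np.array([524.5,-367.1])
for cam in ['side','wrist','top']:
    im,d=manip.grab_frame(cam); c=manip.camera_model(cam); cv2.imwrite(f'pics/{cam}6.png',im)
    P=cloud(c,d,d>0)*1000; L=np.c_[(P[:,:2]-oo)@e,(P[:,:2]-oo)@n,P[:,2]]
    for nm,b in [('barL',(-46,-18,20,48)),('barR',(-46,-18,-48,-20)),('tongue',(38,60,-16,16)),('specimen',(-12,12,-12,12)),('seatplate',(0,30,-60,-30)),('knob',(40,120,-75,20))]:
        zr={'specimen':(98,112),'seatplate':(26,34),'knob':(110,130)}.get(nm,(66,78))
        s=L[(L[:,0]>b[0])&(L[:,0]<b[1])&(L[:,1]>b[2])&(L[:,1]<b[3])&(L[:,2]>zr[0])&(L[:,2]<zr[1])]
        if len(s): print(cam,nm,len(s),np.round(np.median(s,0),1))
E
```

```text
12.53 [ 523.81 -366.25  190.93] yaw 98.57 z [-8.e-04  4.e-04 -1.e+00] F world [-0.55  0.35 -0.14] F tool [ 0.42 -0.49  0.14] T tool [-0.038 -0.08  -0.036]
side barL 70 [-32.8  31.3  70.7]
side barR 101 [-32.  -37.6  70.5]
side tongue 48 [50.1  6.  70.7]
side specimen 61 [ -0.9  -1.1 103.5]
side seatplate 111 [ 15.  -43.6  28.4]
side knob 64 [ 96.  -43.7 116.8]
wrist barL 584 [-27.3  33.5  73.4]
wrist barR 1145 [-31.9 -34.4  73.2]
wrist tongue 947 [49.1 -0.6 73.3]
wrist specimen 970 [ -0.4  -0.4 106.2]
wrist seatplate 1056 [ 15.1 -45.4  31.2]
wrist knob 520 [ 95.1 -40.2 122.4]
top barL 21 [-33.5  22.3  72.6]
```

Emit:
{"api": "carry_out", "payload": {"slide": [[0.482,-0.737,0],[0.482,-0.737,0],[0.482,-0.737,0],[0,0,0],[0,0,0],[0,0,0],[0,0,0],[0,0,0.4],[0,0,0.6],[0,0,0.5],[0,0,0.18],[0,0,0]], "turn": [[0,0,0],[0,0,0],[0,0,0.111],[0,0,0.111],[0,0,0.111],[0,0,0.111],[0,0,0.111],[0,0,0.111],[0,0,0.111],[0,0,0],[0,0,0],[0,0,0]], "jaw": [0,0,0,0,0,0,0,0,0,0,0,0]}}

```text
t: 14.18
tcp_pos: [0.4039, -0.3113, 0.1068]
tcp_rot: [-0.001, 0.969, 0.247, -0.0]
force: [-0.2, -0.1, 0.4]
grip_width: 0.0006
grip_force: 0.0
```

```bash
python3 s.py
python3 - <<'E'
from h import *
im,d=manip.grab_frame('side');cv2.imwrite('pics/e.png',cv2.resize(im[90:250,200:410],(787,600),interpolation=cv2.INTER_CUBIC))
E
```

```text
14.18 [ 403.92 -311.34  106.82] yaw 28.64 z [-1.2e-03  9.0e-04 -1.0e+00] F world [-0.21 -0.15  0.36] F tool [-0.26  0.03 -0.36] T tool [-0.002  0.015 -0.008]
```

View pics/e.png

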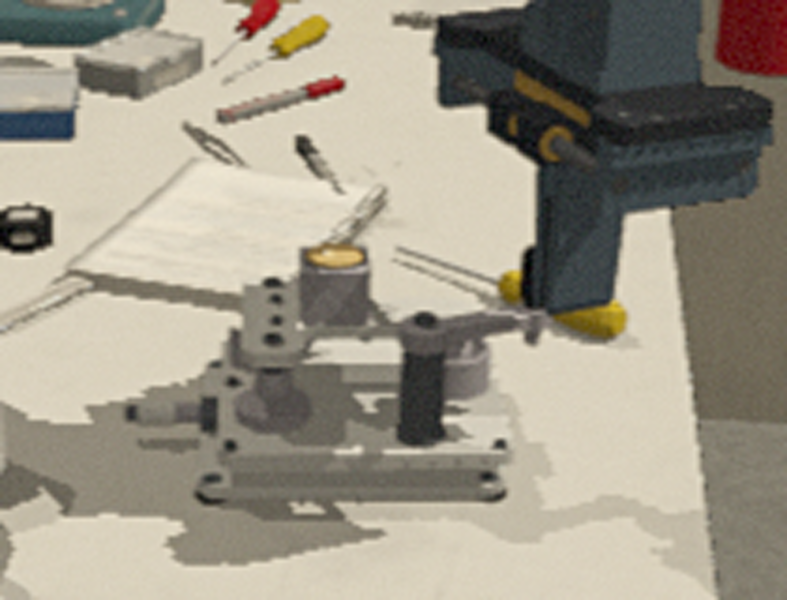

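The shut fingers are beside the knob at (530,275), with the carrier level on its seats. I'm sweeping the clamp now.

Emit:
{"api": "carry_out", "payload": {"slide": [[0,0.28,0],[-0.048,0.172,0],[-0.048,0.172,0],[-0.048,0.172,0],[-0.048,0.172,0],[0,0,0]], "turn": [[0,0,0],[0,0,-0.0889],[0,0,-0.0889],[0,0,-0.0889],[0,0,-0.0889],[0,0,0]], "jaw": [0,0,0,0,0,0]}}

```text
t: 14.98
tcp_pos: [0.4268, -0.3571, 0.108]
tcp_rot: [0.001, 0.864, 0.504, 0.0]
force: [-1.6, -0.0, -0.1]
grip_width: 0.0001
grip_force: 0.0
```

```bash
cat > k.py <<'E'
from h import *
yaw=np.radians(188.5); e=np.array([np.cos(yaw),np.sin(yaw)]); n=np.array([-e[1],e[0]]); oo=np.array([524.5,-367.1])
t=manip.get_obs()['tcp_pos'][:2]*1000-oo; print('tcp base',t@e,t@n)
for cam in ['side','wrist','top']:
    c=manip.camera_model(cam); im,d=manip.grab_frame(cam); cv2.imwrite(f'pics/{cam}7.png',im)
    P=cloud(c,d,d>0)*1000; L=np.c_[(P[:,:2]-oo)@e,(P[:,:2]-oo)@n,P[:,2]]
    s=L[(L[:,0]>25)&(L[:,0]<120)&(L[:,1]>-75)&(L[:,1]<20)&(L[:,2]>84)&(L[:,2]<98)]
    s=s[np.hypot(s[:,0]-42,s[:,1]+60)<50]
    if len(s)>20:
        q=s[:,:2]-[42,-60]; q=q[np.hypot(*q.T)>18]
        if len(q)>5: m=np.median(q,0); print(cam,len(q),'clamp angle',np.arctan2(m[1],m[0]))
E
python3 s.py; python3 k.py
```

```text
14.97 [ 426.8  -357.14  108.02] yaw 60.53 z [ 0.0016 -0.0016 -1.    ] F world [-1.56 -0.04 -0.08] F tool [-0.8  -1.34  0.08] T tool [-0.109 -0.01   0.028]
tcp base 95.15740129564969 -24.291407733169944
side 75 clamp angle 0.8367545771292525
wrist 1511 clamp angle 0.865035663109364
```

Emit:
{"api": "carry_out", "payload": {"slide": [[-0.048,0.172,0],[-0.048,0.172,0],[-0.048,0.172,0],[-0.048,0.172,0],[0,0,0]], "turn": [[0,0,-0.0889],[0,0,-0.0889],[0,0,-0.0889],[0,0,-0.0889],[0,0,0]], "jaw": [0,0,0,0,0]}}

```text
t: 15.75
tcp_pos: [0.4558, -0.3751, 0.1075]
tcp_rot: [0.0, 0.691, 0.722, 0.0]
force: [-0.4, -0.0, 0.0]
grip_width: 0.0005
grip_force: 0.0
```

```bash
python3 s.py; python3 k.py
```

```text
15.75 [ 455.82 -375.14  107.54] yaw 92.51 z [ 7.e-04 -6.e-04 -1.e+00] F world [-0.43 -0.04  0.04] F tool [-0.02 -0.43 -0.04] T tool [-0.133  0.007  0.054]
tcp base 69.11305914074076 -2.1948587712092498
side 49 clamp angle 1.4927989730290403
wrist 1512 clamp angle 1.4544556564379545
```

Emit:
{"api": "carry_out", "payload": {"slide": [[-0.03,0.1,0],[0,0.03,0],[0,0.02,0],[0,0,0]], "turn": [[0,0,-0.0667],[0,0,0],[0,0,0],[0,0,0]], "jaw": [0,0,0,0]}}

```text
t: 16.4
tcp_pos: [0.4626, -0.376, 0.1074]
tcp_rot: [-0.0, 0.652, 0.758, -0.0]
force: [-4.0, -1.1, 0.7]
grip_width: -0.0001
grip_force: 1.7
```

```bash
python3 s.py; python3 k.py
```

```text
16.4 [ 462.56 -375.98  107.4 ] yaw 98.59 z [-5.e-04 -3.e-04 -1.e+00] F world [-3.97 -1.08  0.68] F tool [-0.47 -4.09 -0.68] T tool [ 0.457 -0.105 -0.   ]
tcp base 62.57472956972893 -0.3775590099144636
side 49 clamp angle 1.549618278819
wrist 1516 clamp angle 1.5170610429579034
top 6 clamp angle 1.3578275128811024
```

Emit:
{"api": "carry_out", "payload": {"slide": [[0,0.02,0],[0,0,0]], "turn": [[0,0,0],[0,0,0]], "jaw": [0,0]}}

```text
t: 16.8
tcp_pos: [0.4642, -0.376, 0.1074]
tcp_rot: [0.0, 0.652, 0.758, -0.0]
force: [-2.2, -1.7, -0.2]
grip_width: 0.0006
grip_force: 1.5
```

```bash
python3 s.py; python3 k.py
```

```text
16.8 [ 464.23 -375.96  107.43] yaw 98.64 z [ 6.e-04 -6.e-04 -1.e+00] F world [-2.15 -1.74 -0.22] F tool [-1.4  -2.39  0.22] T tool [ 0.4   -0.292  0.011]
tcp base 60.917633558179915 -0.1496665986466849
side 51 clamp angle 1.581118073259714
wrist 1515 clamp angle 1.5471704308180863
top 9 clamp angle 1.3845281267420753
```

Emit:
{"api": "carry_out", "payload": {"slide": [[0,0.02,0],[0,0.01,0],[0,0,0]], "turn": [[0,0,0],[0,0,0],[0,0,0]], "jaw": [0,0,0]}}

```text
t: 17.32
tcp_pos: [0.4656, -0.3758, 0.1075]
tcp_rot: [0.0, 0.652, 0.758, -0.0]
force: [-2.8, -3.3, 0.8]
grip_width: 0.0001
grip_force: 1.8
```

```bash
python3 s.py; python3 k.py
```

```text
17.32 [ 465.59 -375.8   107.45] yaw 98.66 z [ 4.e-04 -7.e-04 -1.e+00] F world [-2.79 -3.34  0.75] F tool [-2.89 -3.26 -0.75] T tool [ 0.515 -0.552  0.059]
tcp base 59.550419140584246 -0.10111382977454512
side 55 clamp angle 1.6002988027369238
wrist 1491 clamp angle 1.5730458687061004
top 9 clamp angle 1.4108812646213682
```

Emit:
{"api": "carry_out", "payload": {"slide": [[0.01,0.02,0],[0,0.015,0],[0,0,0]], "turn": [[0,0,0],[0,0,0],[0,0,0]], "jaw": [0,0,0]}}

```text
t: 17.85
tcp_pos: [0.4659, -0.3754, 0.1074]
tcp_rot: [-0.0, 0.652, 0.759, -0.001]
force: [-6.6, -5.5, 0.5]
grip_width: 0.0004
grip_force: 3.6
```

```bash
python3 s.py; python3 k.py
```

```text
17.85 [ 465.89 -375.39  107.41] yaw 98.68 z [-0.0024 -0.0012 -1.    ] F world [-6.61 -5.55  0.54] F tool [-4.49 -7.37 -0.52] T tool [ 1.105 -0.781  0.037]
tcp base 59.18891699044015 -0.46436667163870043
side 53 clamp angle 1.5936921607598236
wrist 1507 clamp angle 1.5777711933151015
top 19 clamp angle 1.426708069966407
```

Emit:
{"api": "carry_out", "payload": {"slide": [[0,-0.1,0],[0,-0.4,0],[0,-0.4,0],[0,0,-0.6],[0,0,-0.8],[0,0,-0.4],[0,0,0]], "turn": [[0,0,0],[0,0,0],[0,0,0],[0,0,0],[0,0,0],[0,0,0],[0,0,0]], "jaw": [0,0,0,0,0,0,0]}}

```text
t: 18.88
tcp_pos: [0.4224, -0.3821, 0.199]
tcp_rot: [0.002, 0.652, 0.758, 0.0]
force: [-0.6, 0.3, -0.3]
grip_width: 0.0008
grip_force: 0.0
```

```bash
python3 s.py; python3 k.py
python3 - <<'E'
from h import *
yaw=np.radians(188.5); e=np.array([np.cos(yaw),np.sin(yaw)]); n=np.array([-e[1],e[0]]); oo=np.array([524.5,-367.1])
for cam in ['side','wrist']:
    im,d=manip.grab_frame(cam); c=manip.camera_model(cam)
    P=cloud(c,d,d>0)*1000; L=np.c_[(P[:,:2]-oo)@e,(P[:,:2]-oo)@n,P[:,2]]
    for nm,b in [('barL',(-46,-18,20,48)),('barR',(-46,-18,-48,-20)),('tongue',(20,60,-16,16)),('specimen',(-12,12,-12,12)),('seatplate',(0,30,-60,-30)),('knob',(20,120,-75,30))]:
        zr={'specimen':(98,112),'seatplate':(26,34),'knob':(114,130)}.get(nm,(66,78))
        s=L[(L[:,0]>b[0])&(L[:,0]<b[1])&(L[:,1]>b[2])&(L[:,1]<b[3])&(L[:,2]>zr[0])&(L[:,2]<zr[1])]
        if len(s): print(cam,nm,len(s),np.round(np.median(s,0),1))
    if cam=='side': cv2.imwrite('pics/f.png',cv2.resize(im[110:250,200:380],(771,600),interpolation=cv2.INTER_CUBIC))
E
```

```text
18.88 [ 422.36 -382.06  199.02] yaw 98.61 z [ 0.003  -0.0023 -1.    ] F world [-0.57  0.31 -0.31] F tool [ 0.39 -0.52  0.31] T tool [-0.075 -0.057 -0.029]
tcp base 103.2260738270729 -0.2978896817885042
side 52 clamp angle 1.614144444010348
wrist 765 clamp angle 1.5610080905432897
top 121 clamp angle 1.5419872935644583
side barL 72 [-33.8  32.8  70.4]
side barR 98 [-31.1 -36.7  70.6]
side tongue 72 [30.8  0.9 70.3]
side specimen 61 [  0.7  -2.1 103.4]
side seatplate 117 [ 14.6 -45.2  28.4]
side knob 43 [ 42.1  -4.8 118.2]
wrist barL 810 [-33.1  35.   73.6]
wrist barR 1111 [-31.4 -34.4  73.6]
wrist tongue 856 [49.6 -2.3 73.4]
wrist specimen 929 [  0.3  -0.4 106.4]
wrist seatplate 564 [  8.5 -42.6  31.5]
wrist knob 403 [ 42.6  -2.1 122.9]
```

View pics/f.png

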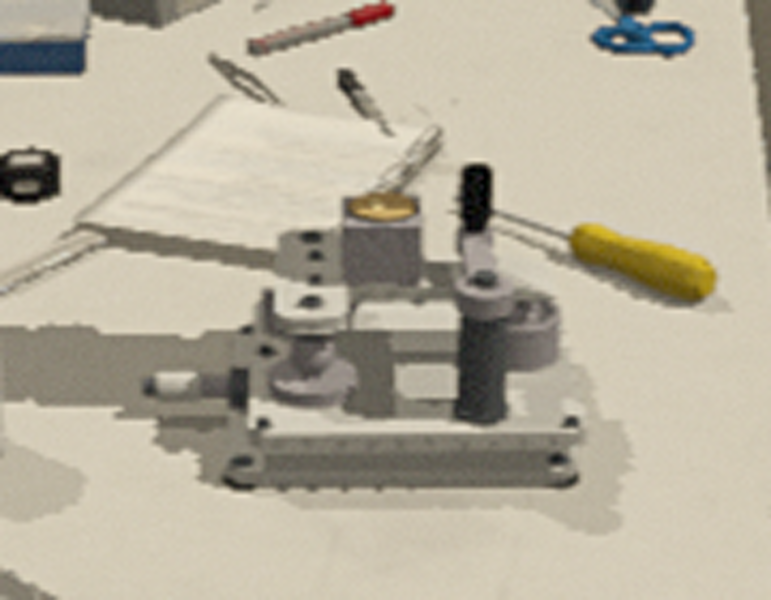

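The clamp knob at (477,195) is over the tongue, the arm lies across the nose, the carrier is level on all its seats, and the robot is clear. Handing in.

```bash
python3 -c "
from bench import manip
print(manip.close_job())"
```

```text
the job is handed in; nothing more can be done
None
```

The carrier is home on all three seats (plate level and within about 0.5 mm of its home height in the images), the clamp is swung onto the nose up to its stop, and the job is handed in; no verdict came back.

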